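# Clear a stuck plug from a column tube

## Robot

A 6-joint arm with a two-finger parallel gripper is mounted at the origin on the work surface. World frame = base frame: x ahead of the robot, y to its left, z up, the work surface at z = 0. Lengths are in m, angles in degrees, forces in N, time in s.
With the tool pointing down it reaches from about 0.3 to 0.75 m from the base axis. Payload 8.5 kg.
Tool frame: the origin (TCP) lies midway between the tips of the shut fingers; the grasp point (between the pads) lies 19 mm behind it (env.grip_depth is the distance from the TCP to the grasp point, in m); y points along the fingers, x is the direction in which the jaws open and shut, and the axes are right-handed (so a half turn about y gives the same grasp; the last joint's range is limited). The gripper opens to 85 mm and grips with 20 to 120 N. Pads are 22 mm wide; open, the fingers measure 114 mm over their backs; the gripper's body (76 mm by 85 mm) begins 54 mm behind the grasp point. The pads swing forward as they close: fully open they stand 13 mm farther back than shut.
Start: joints at [62.894, 21.807, 74.336, -0, 83.858, -12.336], TCP at [0.14, 0.532, 0.231] pointing down, gripper open.
Joint ranges: [-178.18, 178.18], [-50.72, 133.34], [12.68, 142.11], [-81.47, 261.47], [9.98, 163.14], [-165.26, 165.26]. Speed limits (degrees/s): [136.94, 136.94, 180, 180, 180, 180].

## Interface

Orientations are given as a 3x3 rotation matrix whose columns are the frame's x, y, z axes.
In Python, from rig import env gives the robot as it stands.
- The arm moves only by the shell command python3 -m inch 'ROWS' [FORCE]. ROWS is JSON, a list that holds one entry, the list of rows, each a list of 7 numbers: the gripper command: -1 is shut, 1 is fully open, values between are in proportion, then the shift along the world's x, y, z in cm, then the turn, a rotation vector about the world's x, y, z in degrees. In form: [[[grip, dx, dy, dz, rx, ry, rz], ...]]. A call has 1 to 20 rows; each row is the pose to reach, as a shift and turn from the pose commanded when the call began; what a row does not reach only later rows make up. A row lasts 1/8 s, in which the tool goes at most 62.5 mm and 10.7 degrees, less where a joint would pass 70% of its speed; a pose out of reach is approached as far as the arm can. A call with a gripper value outside its range is refused whole. The fingers move at their own pace and stop on an object; FORCE is the grip in N (left out, the last holds). Time passes only in rows, so rows that repeat a pose let the fingers close. It gives the time, the measured TCP pose, the force and the opening at its end, in the units of the state.
- env.observe(): the state, without advancing time (a new reading comes with each control period).
- env.get_image(name): name is "scene" or "top" or "wrist"; returns a dict with "frame" (420x560x3 uint8, red, green, blue), "mtx" (3x3 intrinsics, pixels), "rvec" (rotation vector, rad) and "tvec" (3), from world to camera coordinates, as OpenCV has them. Camera axes: x right, y down, z forward; pixel columns grow to the right and rows downward; lengths in m; the calibration is good to about 2 mm. A picture is of the moment at which its call begins. There is no depth.
- env.close_job(): hands the job in, once; it reports no verdict.
The state is a dict: "time_s": time; "q": joint angles; "qvel": joint speeds; "joint_efforts": joint torques, N m; "position": TCP position; "tool_rot": TCP orientation; "ft_force": force on the tool from outside, world axes, zero at the start; "wrist_torque": the same for the moment, N m; "grip_width": finger opening in m.
Only numpy, scipy, OpenCV 4.12 (cv2) and the standard library are available. Lean on these libraries where they do the work, as an engineer would, in place of code of your own. Each camera call takes 0.05 s, during which the arm holds its last target.

## Task

The orange plug is stuck in the clear tube of the column stand: take the blue-handled pusher out of the white rack and, holding it, push its foot down through the tube until the plug drops out of the bottom into the white dish. Then draw the pusher out and set it down gently, standing upright on its foot by itself near the middle of the red-edged white tile. Do not touch the plug with the gripper, do not let the pusher fall over, and leave the bottles and the jar alone.

Things in the scene. Friction and masses are not known exactly. Their poses are not given: they have to be found in the camera images.
- stand: Column stand, fixed: grey base plate 110 x 150 x 10 mm (x by y), two steel posts 12 mm thick at y = +-58 mm with blue brackets (tops at z = 110 mm) carrying an upright clear tube, and under the tube a white round catch dish fixed to the base (inner floor at z = 14 mm, rim at z = 40 mm, 80 mm wide inside at the rim). Origin: centre of the base's underside on the bench; the tube's axis is its z axis. Nothing on the stand is higher than the tube's mouth.
- tube_top (a point): Centre of the tube's upper mouth, 132 mm above the bench. Tube: outside 38 mm, bore 30 mm, 70 mm long, open at both ends. Two white sprung strips 10 mm wide line opposite sides of the bore (the stand's +x and -x sides) and stand out at most 2.1 mm into it; they grip the plug.
- tube_bottom (a point): Centre of the tube's lower mouth, 62 mm above the bench; the plug drops 25 to 30 mm from here into the dish.
- plug: Orange plastic plug, a cylinder 27 mm across and 26 mm long, about 25 g, stuck in the tube; origin at the centre of its lower face, z along its axis. It starts with its lower face 74 to 96 mm above the bench and slides down when pushed with roughly 4 to 8 N.
- plug_center (a point): Centre of the plug, 13 mm above its lower face.
- rack: White rack, fixed, 100 x 160 mm (x by y), top 57 mm above the bench, with a 28 mm round hole in the middle in which the pusher stands loosely on the rack's bottom plate, 8 mm above the bench. Two blue stoppers, 16 mm across, stand 14 mm above the rack top at y = +-55 mm. Origin: centre of its underside.
- pusher: Pusher, loose, about 160 g, 140 mm long, top-heavy. From its origin (centre of the flat underside of its foot) up along z: steel foot 22 mm across to 10 mm height, tapering to a 12 mm thick steel shaft at 22 mm, widening under the handle from 88 mm, then a blue square handle 34 x 34 mm from 95 to 140 mm with its faces square to the pusher's x and y axes. It starts upright in the rack's hole, foot 8 mm above the bench. The handle does not pass into the tube.
- pusher_handle (a point): Centre of the pusher's blue handle, 117.5 mm above the underside of its foot; axes as the pusher's.
- tile: Square tile for used tools, fixed: 140 x 140 x 10 mm, white with a red edge, flat. Origin: centre of its underside; its top is 10 mm above the bench.
- big_bottle: White plastic bottle, 66 mm across, 135 mm tall, standing loose; origin at the centre of its underside. Leave alone.
- small_bottle: Small white bottle with a blue cap, 44 mm across, 85 mm tall, standing loose; origin at the centre of its underside. Leave alone.
- amber_jar: Amber jar with a black lid, 56 mm across, 75 mm tall, standing loose; origin at the centre of its underside. Leave alone.
There are look-alikes about, which are no part of the job. What is meant by the pusher is not brown or yellow, and is the smaller of those in its own colour.

How it is judged (in metres and radians):
On the way, in this order (a step that is already met when the one before it is completed fails the run):
1. with the held pusher's foot inside the tube, the plug has come out of the bottom and lies in the dish (z of plug_center in the frame of stand below 0.038 m and horizontal distance between plug_center and dish_floor below 0.038 m and horizontal distance between pusher and tube_bottom below 0.012 m and z of pusher in the frame of tube_top below -0.02 m and contact force between the fingers and pusher above 1 N), for 0.05 s.
2. the pusher stands upright on the tile, let go and still (horizontal distance between pusher and tile below 0.045 m and height (world z) of pusher below 0.014 m and angle between pusher's own z axis and vertical below 0.06 rad and linear speed of pusher below 0.02 m/s and contact force between the fingers and pusher below 0.05 N), for 0.5 s.
At the end, for the whole second after the job is handed in: The plug lies in the dish under the tube (within 38 mm of the dish's centre, below the tube), and the pusher stands released and still on its foot on the tile, upright within 0.06 rad, within 45 mm of the tile's centre (horizontal distance between plug_center and dish_floor below 0.038 m and z of plug_center in the frame of stand below 0.038 m and horizontal distance between pusher and tile below 0.045 m and height (world z) of pusher below 0.014 m and angle between pusher's own z axis and vertical below 0.06 rad and linear speed of pusher below 0.02 m/s and angular speed of pusher below 0.2 rad/s); the robot touches nothing.
It fails at once if the gripper touches the plug (contact force between the fingers and plug above 0.3 N).
It fails at once if the pusher falls over (angle between pusher's own z axis and vertical above 0.8 rad).
It fails at once if the pusher is dropped or banged down on the tile (over 50 N) (contact force between pusher and tile above 50 N).
It fails at once if a bottle or the jar is moved more than 30 mm (distance of any of big_bottle, small_bottle, amber_jar from where it was at the start of the episode above 0.03 m).
It also fails if it takes over 61 s, if anything falls off the work surface, if the arm or the gripper's body presses on something with over 40 N, if the wrist force passes 120 N, or if a joint passes its speed limit or range.

## Working session

There is one attempt and no reset: what is moved stays moved. The work goes in short steps, Python scripts to look and compute and a shell command to move; the robot and the scene stay as the last step left them, time stands still between calls to the robot, and variables do not carry over. Pictures are saved under pics/ and viewed, and the job is handed in when it is done.

```bash
ls; mkdir -p pics; python3 - <<'E'
from rig import env
import cv2
for n in ("scene","top","wrist"):
    im=env.get_image(n); cv2.imwrite(f"pics/{n}0.png",im["frame"][:,:,::-1])
    R=cv2.Rodrigues(im["rvec"])[0]; print(n,im["mtx"].tolist(),(-R.T@im["tvec"].reshape(3)).round(3),R[2].round(2))
s=env.observe();print(s["time_s"],s["position"],s["tool_rot"],s["grip_width"],env.grip_depth)
E
```

```text
pics
scene [[460.20701469165886, 0.0, 279.7470206936317], [0.0, 460.20701469165886, 206.1947954195444], [0.0, 0.0, 1.0]] [ 1.326 -0.409  0.716] [-0.69  0.43 -0.59]
top [[456.6697785196541, 0.0, 285.54008305518425], [0.0, 456.6697785196541, 208.2928221521968], [0.0, 0.0, 1.0]] [0.483 0.068 1.135] [ 0.1  -0.03 -0.99]
wrist [[319.6976980392596, 0.0, 280.1715013314573], [0.0, 319.6976980392596, 215.01580052887036], [0.0, 0.0, 1.0]] [0.058 0.554 0.373] [ 0.32 -0.09 -0.94]
0.15 [0.14009914 0.53162713 0.23086097] [[ 2.54908447e-01 -5.19792203e-04 -9.66965053e-01]
 [ 9.66964574e-01 -9.93584018e-04  2.54908855e-01]
 [-1.09326066e-03 -9.99999371e-01  2.49347687e-04]] 0.08533277027361849 0.0187
```

View pics/scene0.png

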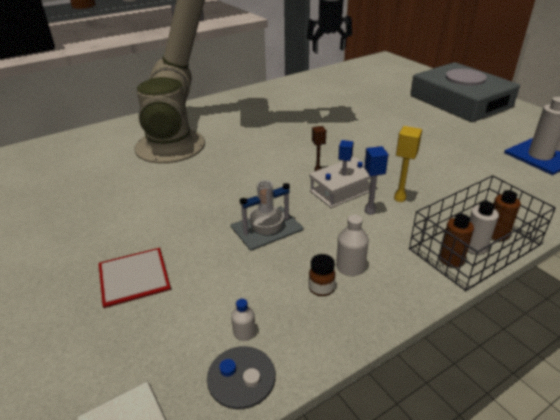

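View pics/top0.png

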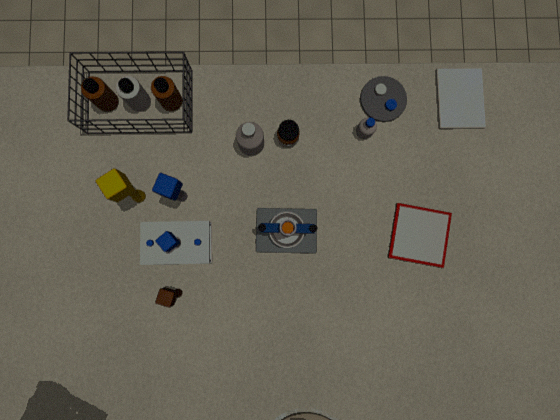

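View pics/wrist0.png

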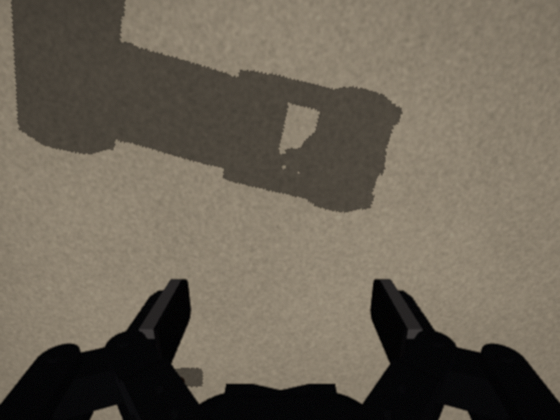

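Scene view: brown pusher (319,148), blue in the rack (346,155), a bigger blue one (375,180) and a yellow one (405,165). In the top view they are at (167,297), (168,241), (168,186) and (113,184). The one meant is the blue one in the white rack, which is smaller than the other blue. The stand is at top (288,229), the tile at (420,236), the big bottle at (250,138), the jar at (288,132) and the small bottle at (368,127). Next: confirm in a crop and measure.

```bash
cat > h.py <<'E'
import cv2, numpy as np
from rig import env
def cam(n):
    im=env.get_image(n); R=cv2.Rodrigues(im["rvec"])[0]; t=np.array(im["tvec"]).reshape(3)
    return im["frame"],im["mtx"],R,t
def ray(c,px,z):
    _,K,R,t=c; d=R.T@np.linalg.inv(K)@np.array([px[0],px[1],1.]); o=-R.T@t
    return o+d*(z-o[2])/d[2]
def proj(c,p):
    _,K,R,t=c; v=K@(R@np.array(p,float)+t); return v[:2]/v[2]
def hsv(f): return cv2.cvtColor(f,cv2.COLOR_RGB2HSV)
def blobs(m,amin=15):
    n,l,s,c=cv2.connectedComponentsWithStats(m.astype(np.uint8)*255)
    return [(tuple(c[i].round(1)),int(s[i,4]),(l==i)) for i in range(1,n) if s[i,4]>=amin]
E
python3 - <<'E'
from h import *
for n,(x0,y0,x1,y1) in (("top",(60,150,330,320)),("scene",(220,110,440,250))):
    f=cam(n)[0][y0:y1,x0:x1,::-1]; cv2.imwrite(f"pics/{n}_crop.png",cv2.convertScaleAbs(cv2.resize(f,None,fx=2.9 if n=="top" else 3.6,fy=2.9 if n=="top" else 3.6,interpolation=cv2.INTER_CUBIC),alpha=1.6))
    c=cam(n); h=hsv(c[0])
    print(n,"blue")
    for ctr,a,m in blobs((h[...,0]>100)&(h[...,0]<130)&(h[...,1]>150)&(h[...,2]>40),8):
        cn,_=cv2.findContours(m.astype(np.uint8),0,2); r=cv2.minAreaRect(cn[0])
        print(ctr,a,np.round(r[1],1),round(r[2],1),[ray(c,ctr,z)[:2].round(4).tolist() for z in (0.07,.110,.148)])
    print("red")
    for ctr,a,m in blobs(((h[...,0]>172)|(h[...,0]<4))&(h[...,1]>150)&(h[...,2]>60),40):
        cn,_=cv2.findContours(m.astype(np.uint8),0,2); r=cv2.minAreaRect(cn[0]); print(ctr,a,r,ray(c,r[0],.01).round(4))
    print("orange")
    for ctr,a,m in blobs((h[...,0]>4)&(h[...,0]<20)&(h[...,1]>150)&(h[...,2]>110),8): print(ctr,a,ray(c,ctr,.11).round(4))
E
```

```text
top blue
(np.float64(391.0), np.float64(104.1)) 95 [9.9 9.9] 45.0 [[0.8442, -0.2234], [0.8306, -0.2125], [0.8177, -0.2021]]
(np.float64(370.2), np.float64(121.6)) 62 [7.1 8.5] 45.0 [[0.8013, -0.1712], [0.7894, -0.1622], [0.778, -0.1536]]
(np.float64(164.8), np.float64(185.1)) 408 [20.4 20.4] 23.2 [[0.6541, 0.3182], [0.6477, 0.3088], [0.6416, 0.2998]]
(np.float64(271.2), np.float64(227.2)) 110 [ 9. 14.] 90.0 [[0.5512, 0.0709], [0.5486, 0.0708], [0.5462, 0.0706]]
(np.float64(302.9), np.float64(228.0)) 119 [ 8. 15.] 90.0 [[0.548, -0.0031], [0.5456, -0.0005], [0.5433, 0.0021]]
(np.float64(165.8), np.float64(240.8)) 231 [15.  15.5] 51.3 [[0.5239, 0.3148], [0.5224, 0.3055], [0.521, 0.2967]]
(np.float64(197.3), np.float64(241.6)) 29 [5. 5.] 90.0 [[0.5208, 0.2424], [0.5194, 0.2358], [0.518, 0.2296]]
(np.float64(149.5), np.float64(242.3)) 30 [5. 5.] 90.0 [[0.5212, 0.3521], [0.5197, 0.3415], [0.5184, 0.3313]]
red
(np.float64(418.2), np.float64(236.2)) 506 ((420.10400390625, 234.92799377441406), (56.70669174194336, 55.63338088989258), 10.30484676361084) [ 0.5293 -0.2981  0.01  ]
orange
(np.floa
[... 567 characters left out ...]
 90.0 [[0.5303, 0.2407], [0.5796, 0.2005], [0.6264, 0.1623]]
(np.float64(280.0), np.float64(191.5)) 68 [ 5.4 13.6] 74.1 [[0.5187, 0.0989], [0.5687, 0.0675], [0.6162, 0.0376]]
(np.float64(251.5), np.float64(201.5)) 72 [ 5.6 15.4] 72.9 [[0.516, 0.0182], [0.5662, -0.0083], [0.6139, -0.0334]]
(np.float64(241.6), np.float64(304.8)) 90 [10.  9.] 90.0 [[0.7925, -0.1625], [0.8256, -0.1778], [0.857, -0.1923]]
(np.float64(227.3), np.float64(367.0)) 209 [16. 15.] 90.0 [[0.8958, -0.2461], [0.9225, -0.2562], [0.9478, -0.2658]]
red
(np.float64(133.9), np.float64(287.9)) 419 ((131.5882568359375, 277.35296630859375), (43.17134094238281, 68.88011932373047), 75.96376037597656) [ 0.541  -0.3006  0.01  ]
orange
```

View pics/top_crop.png

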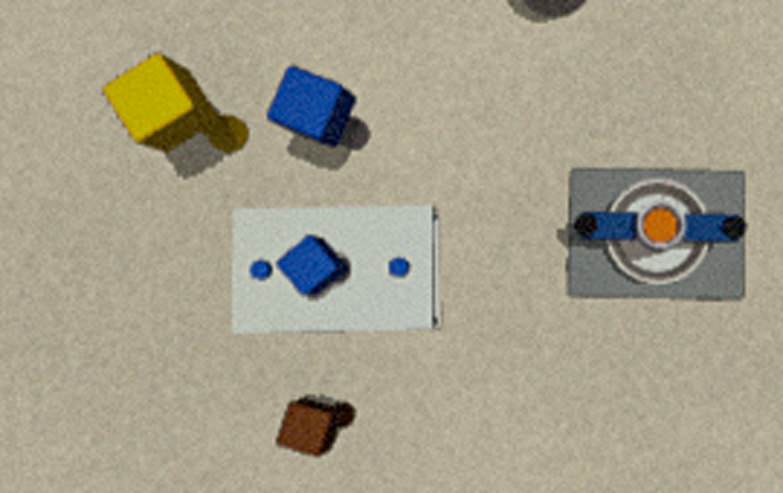

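View pics/scene_crop.png

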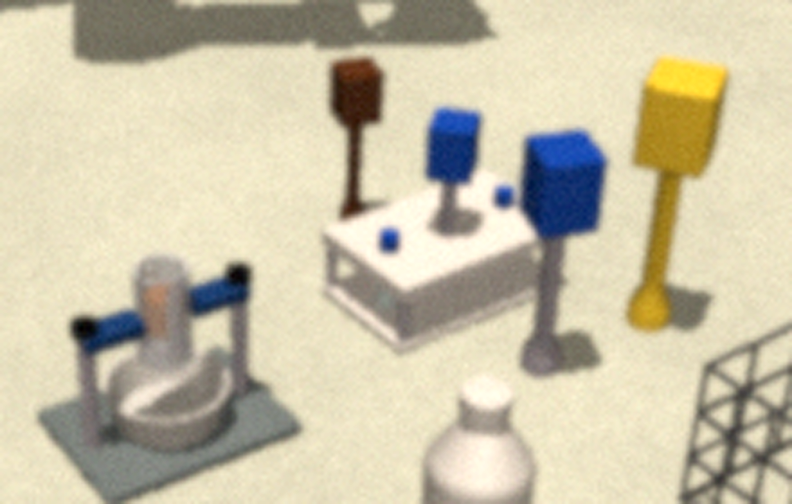

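The crops confirm it: the smaller blue-handled pusher stands in the rack hole at top (166,241), and the larger blue one stands free at (165,185). The stopper midpoint and the handle top agree at (0.521, 0.297). I'll move above it and take the yaw from the wrist camera.

```bash
python3 -m inch '[[[1,0,0,4,0,0,0],[1,6,-3.7,5,0,0,-6],[1,12,-7.4,5,0,0,-12],[1,18,-11,5,0,0,-18],[1,24,-15,5,0,0,-24],[1,30,-18.5,5,0,0,-30],[1,36,-22,5,0,0,-30],[1,38.1,-23.5,5,0,0,-30],[1,38.1,-23.5,5,0,0,-30],[1,38.1,-23.5,5,0,0,-30],[1,38.1,-23.5,5,0,0,-30]]]' 60
python3 - <<'E'
from h import *
c=cam("wrist"); cv2.imwrite("pics/w1.png",cv2.convertScaleAbs(c[0][:,:,::-1],alpha=1.5))
h=hsv(c[0])
for ctr,a,m in blobs((h[...,0]>100)&(h[...,0]<130)&(h[...,1]>150)&(h[...,2]>40),60):
    v=h[...,2][m]; print(ctr,a,ray(c,ctr,.148).round(4),ray(c,ctr,.071).round(4),np.percentile(v,[5,25,50,75,95]))
s=env.observe(); print(s["position"],s["tool_rot"][:,0])
E
```

```text
time_s: 1.72
position: [0.5201, 0.2978, 0.2816]
tool_rot: [[0.703, 0.0, -0.711], [0.711, 0.0, 0.703], [0.0, -1.0, 0.0]]
ft_force: [-0.3, 0.6, -0.2]
grip_width: 0.0851
(np.float64(316.8), np.float64(146.9)) 134 [0.5059 0.3554 0.148 ] [0.5188 0.3548 0.071 ] [59.65 68.   70.   71.   73.  ]
(np.float64(281.9), np.float64(196.4)) 1466 [0.5161 0.3036 0.148 ] [0.5319 0.2885 0.071 ] [ 45.  66.  70.  71. 135.]
(np.float64(248.5), np.float64(213.1)) 125 [0.506  0.2709 0.148 ] [0.5189 0.2466 0.071 ] [ 49. 113. 133. 136. 138.]
(np.float64(357.3), np.float64(286.8)) 2244 [0.6349 0.2915 0.148 ] [0.6838 0.273  0.071 ] [ 43.  45.  47. 128. 130.]
[0.52004804 0.29785885 0.28173274] [7.02931759e-01 7.11257200e-01 3.71460389e-04]
```

View pics/w1.png

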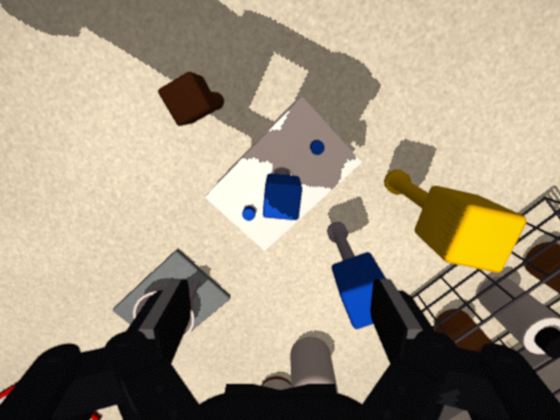

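```bash
python3 - <<'E'
from h import *
c=cam("wrist"); cv2.imwrite("pics/w1c.png",cv2.convertScaleAbs(cv2.resize(c[0][160:235,240:325,::-1],None,fx=8,fy=8,interpolation=cv2.INTER_CUBIC),alpha=1.7))
E
```

```text
(no output)
```

View pics/w1c.png

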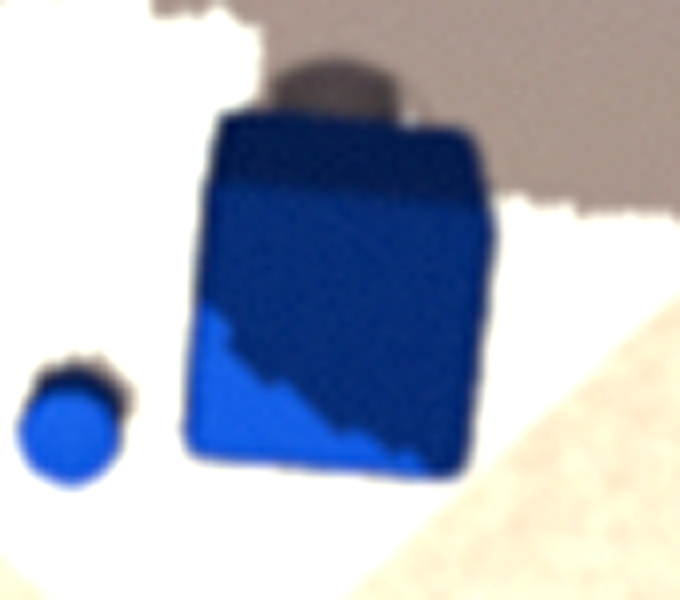

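The enlarged crop shows the top face with corners at crop (208,185), (492,208), (465,475) and (187,458).

```bash
python3 - <<'E'
from h import *
c=cam("wrist")
P=np.array([ray(c,(240+(x-3.5)/8,160+(y-3.5)/8),.148) for x,y in [(208,185),(492,208),(465,475),(187,458)]])[:,:2]
print(P.round(4),P.mean(0))
for i in range(4):
    d=P[(i+1)%4]-P[i]; print(np.linalg.norm(d),np.degrees(np.arctan2(d[1],d[0])))
# stoppers
print(ray(c,(316.8,146.9),.071),ray(c,(248.5,213.1),.071))
s=env.observe();x=s["tool_rot"][:,0];print(np.degrees(np.arctan2(x[1],x[0])), s["position"])
E
```

```text
[[0.4971 0.3022]
 [0.5211 0.3227]
 [0.5417 0.2989]
 [0.5179 0.2777]] [0.51945863 0.3003511 ]
0.031520786809158374 40.59485359970072
0.03153614414111587 -49.0789482783408
0.0319415870048469 -138.376837086996
0.03210973831073102 130.17353340239822
[0.51894326 0.35480389 0.071     ] [0.51908656 0.24661717 0.071     ]
45.32131920281677 [0.52026937 0.29767889 0.2817471 ]
```

```bash
python3 -m inch '[[[1,0,0.1,-4,0,0,-4.4],[1,0,0.1,-8,0,0,-4.4],[1,0,0.1,-12,0,0,-4.4],[1,0,0.1,-15,0,0,-4.4],[1,0,0.1,-17.8,0,0,-4.4],[1,0,0.1,-17.8,0,0,-4.4],[1,0,0.1,-17.8,0,0,-4.4],[-1,0,0.1,-17.8,0,0,-4.4],[-1,0,0.1,-17.8,0,0,-4.4],[-1,0,0.1,-17.8,0,0,-4.4],[-1,0,0.1,-17.8,0,0,-4.4],[-1,0,0.1,-17.8,0,0,-4.4],[-1,0,0.1,-17.8,0,0,-4.4]]]' 60
python3 - <<'E'
from h import *
for n in("scene","wrist"):
    c=cam(n);f=c[0][:,:,::-1]
    if n=="scene": f=cv2.resize(f[80:250,220:440],None,fx=3.3,fy=3.3)
    cv2.imwrite(f"pics/{n}2.png",cv2.convertScaleAbs(f,alpha=1.6))
E
```

```text
time_s: 3.5
position: [0.5215, 0.2979, 0.1039]
tool_rot: [[0.757, 0.001, -0.654], [0.654, 0.0, 0.757], [0.001, -1.0, -0.0]]
ft_force: [0.1, 0.2, 5.6]
grip_width: 0.0336
```

View pics/scene2.png

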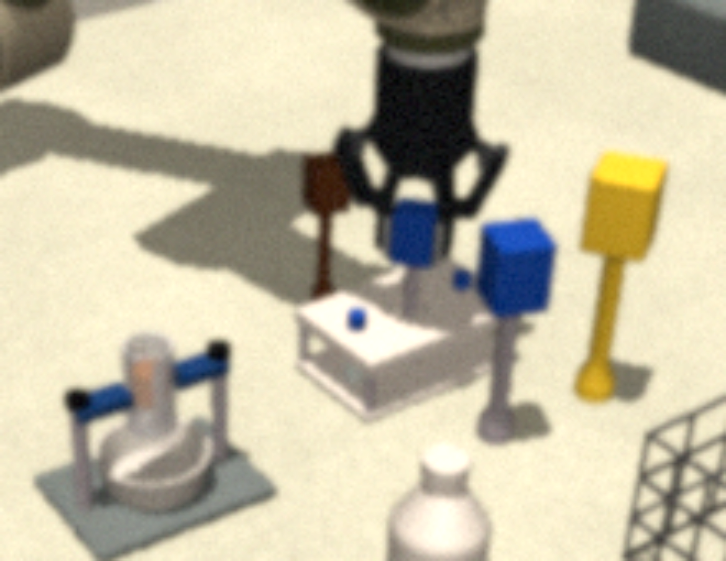

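View pics/wrist2.png

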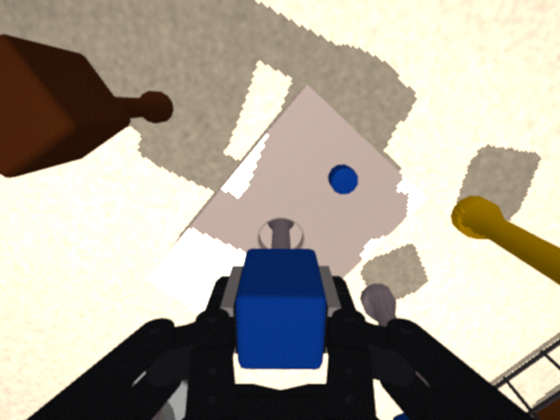

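Held, with 33.6 mm opening. Now I'll lift and check the hang before carrying on.

```bash
python3 -m inch '[[[-1,0,0,1,0,0,0],[-1,0,0,3,0,0,0],[-1,0,0,6,0,0,0],[-1,0,0,9,0,0,0],[-1,0,0,12,0,0,0],[-1,0,0,15,0,0,0],[-1,0.5,-3,15.5,0,0,0],[-1,1,-8,15.5,0,0,0],[-1,1.5,-13,15.5,0,0,0],[-1,2,-18,15.5,0,0,0],[-1,2.4,-23,15.5,0,0,0],[-1,2.6,-26.3,15.5,0,0,0],[-1,2.6,-26.3,15.5,0,0,0],[-1,2.6,-26.3,15.5,0,0,0],[-1,2.6,-26.3,15.5,0,0,0]]]'
python3 - <<'E'
from h import *
for n,b in(("scene",(200,60,340,250)),("top",(230,180,350,280)),("wrist",(0,0,560,420))):
    c=cam(n);x0,y0,x1,y1=b;f=c[0][y0:y1,x0:x1,::-1]
    k={"scene":3.1,"top":5,"wrist":1}[n]
    cv2.imwrite(f"pics/{n}3.png",cv2.convertScaleAbs(cv2.resize(f,None,fx=k,fy=k,interpolation=cv2.INTER_CUBIC),alpha=1.6))
    s=env.observe();p=np.array(s["position"])
    print(n,"foot predicted",proj(c,p-[0,0,.096]),"mouth pred",proj(c,[.5475,.035,.132]))
print(s["position"])
E
```

```text
time_s: 5.48
position: [0.5471, 0.0358, 0.2584]
tool_rot: [[0.756, -0.0, -0.655], [0.655, 0.0, 0.756], [0.0, -1.0, 0.0]]
ft_force: [-0.2, 0.1, -0.5]
grip_width: 0.0336
scene foot predicted [262.80956006 172.50207901] mouth pred [263.13010861 183.83781584]
top foot predicted [287.57078338 226.06881151] mouth pred [287.43171004 226.78961378]
wrist foot predicted [280.33373572 217.95584419] mouth pred [280.25669868 207.03360807]
[0.54714928 0.03553051 0.258334  ]
```

View pics/scene3.png

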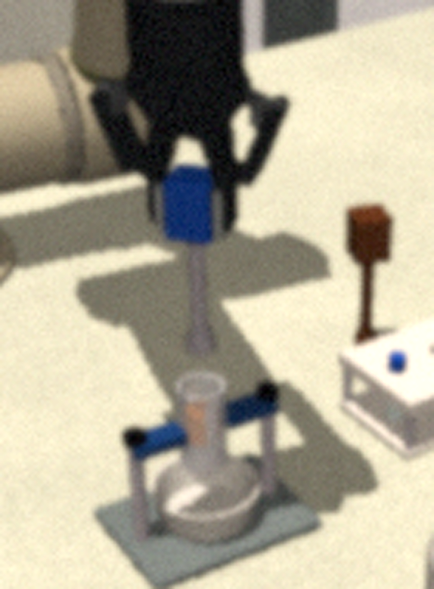

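View pics/wrist3.png

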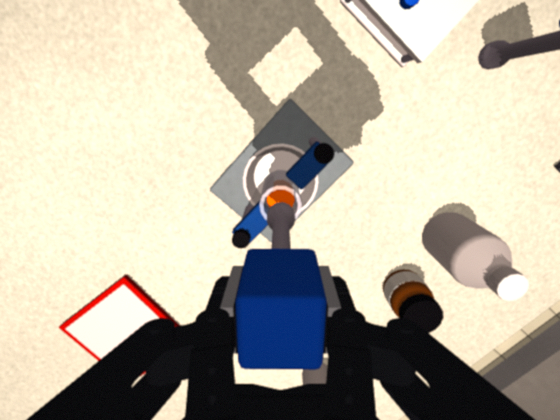

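Foot and tube mouth are visible in the wrist view near (281,210) and (281,202). I'll enlarge both views.

```bash
python3 - <<'E'
from h import *
a=cam("wrist")[0][170:250,230:330,::-1]; b=cam("scene")[0][100:205,230:300,::-1]
r=lambda f,k:cv2.convertScaleAbs(cv2.resize(f,None,fx=k,fy=k,interpolation=cv2.INTER_CUBIC),alpha=1.6)
cv2.imwrite("pics/w4.png",r(a,7)); cv2.imwrite("pics/s4.png",r(b,5.6))
E
```

```text
(no output)
```

View pics/w4.png

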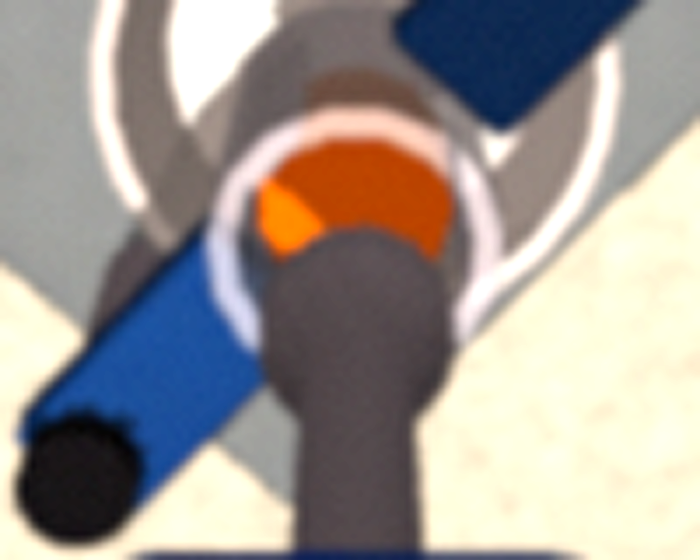

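View pics/s4.png

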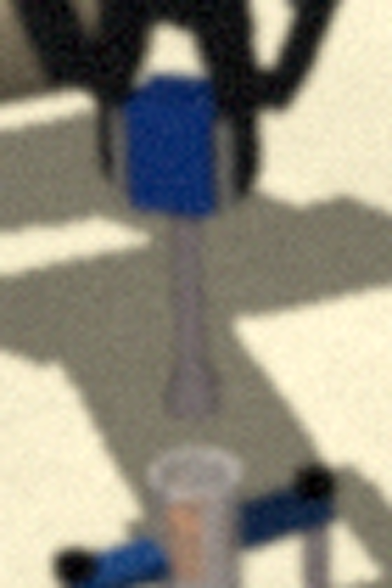

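Foot and mouth centres agree to about 1 mm: the wrist crop puts them at x 358 and 354, and both sit the same distance from prediction. Descending slowly.

```bash
python3 -m inch '[[[-1,0,0,-1.5,0,0,0],[-1,0,0,-2.5,0,0,0],[-1,0,0,-3,0,0,0],[-1,0,0,-3.5,0,0,0],[-1,0,0,-4,0,0,0]]]' 
python3 - <<'E'
from h import *
a=cam("wrist")[0][170:250,230:330,::-1]; b=cam("scene")[0][100:220,230:300,::-1]
r=lambda f,k:cv2.convertScaleAbs(cv2.resize(f,None,fx=k,fy=k,interpolation=cv2.INTER_CUBIC),alpha=1.6)
A=r(a,4);B=r(b,5);H=max(A.shape[0],B.shape[0]);o=np.zeros((H,A.shape[1]+B.shape[1],3),np.uint8);o[:A.shape[0],:A.shape[1]]=A;o[:B.shape[0],A.shape[1]:]=B
cv2.imwrite("pics/5.png",o)
E
```

```text
time_s: 6.35
position: [0.5473, 0.0348, 0.2183]
tool_rot: [[0.757, 0.0, -0.654], [0.654, -0.0, 0.757], [0.0, -1.0, -0.0]]
ft_force: [0.2, -0.4, -1.4]
grip_width: 0.0335
```

View pics/5.png

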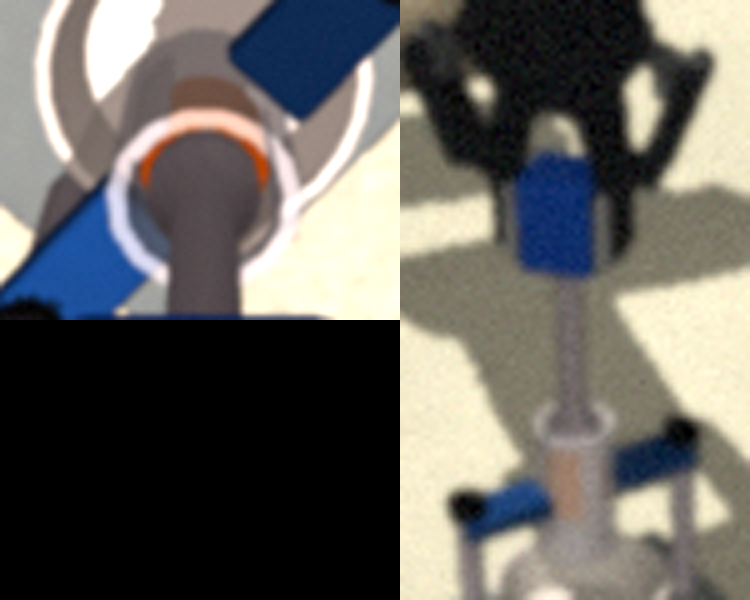

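Foot is inside the mouth, with no force rise. Pushing on.

```bash
python3 -m inch '[[[-1,0,0,-0.5,0,0,0],[-1,0,0,-1,0,0,0],[-1,0,0,-1.5,0,0,0],[-1,0,0,-2,0,0,0]]]' 80;python3 -m inch '[[[-1,0,0,-0.5,0,0,0],[-1,0,0,-1,0,0,0],[-1,0,0,-1.5,0,0,0],[-1,0,0,-2,0,0,0],[-1,0,0,-2.5,0,0,0]]]'
python3 - <<'E'
from h import *
a=cam("wrist")[0][140:250,210:330,::-1]; b=cam("scene")[0][100:240,230:300,::-1]
r=lambda f,k:cv2.convertScaleAbs(cv2.resize(f,None,fx=k,fy=k,interpolation=cv2.INTER_CUBIC),alpha=1.6)
A=r(a,3.6);B=r(b,4.2);H=max(A.shape[0],B.shape[0]);o=np.zeros((H,A.shape[1]+B.shape[1],3),np.uint8);o[:A.shape[0],:A.shape[1]]=A;o[:B.shape[0],A.shape[1]:]=B
cv2.imwrite("pics/6.png",o)
E
```

```text
time_s: 6.95
position: [0.5474, 0.0348, 0.1984]
tool_rot: [[0.757, 0.001, -0.654], [0.654, -0.0, 0.757], [0.001, -1.0, -0.001]]
ft_force: [0.9, 0.0, 2.2]
grip_width: 0.0335
time_s: 7.58
position: [0.5472, 0.0348, 0.173]
tool_rot: [[0.757, 0.0, -0.654], [0.654, 0.0, 0.757], [0.0, -1.0, -0.0]]
ft_force: [-0.3, 0.5, 2.2]
grip_width: 0.0329
```

View pics/6.png

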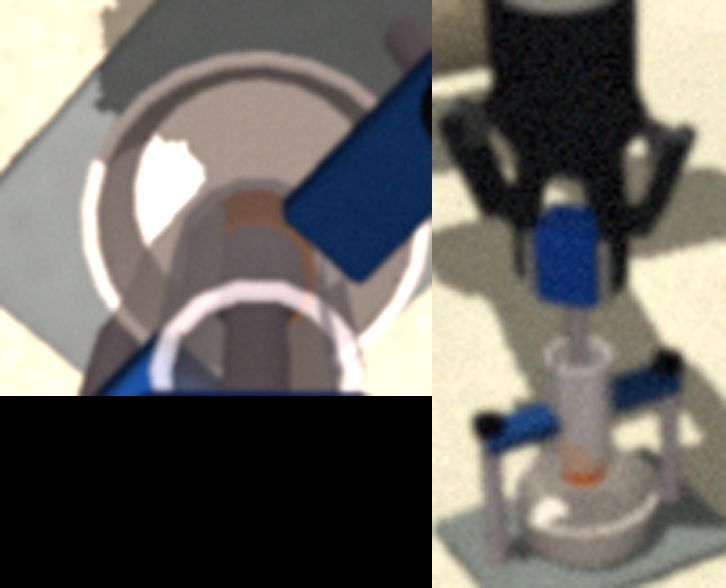

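Plug is emerging at the bottom. Continuing down.

```bash
python3 -m inch '[[[-1,0,0,-0.5,0,0,0],[-1,0,0,-1,0,0,0],[-1,0,0,-1.5,0,0,0],[-1,0,0,-2,0,0,0],[-1,0,0,-2.4,0,0,0],[-1,0,0,-2.7,0,0,0],[-1,0,0,-2.7,0,0,0],[-1,0,0,-2.7,0,0,0]]]'
python3 - <<'E'
from h import *
a=cam("wrist")[0][120:250,200:330,::-1]; b=cam("scene")[0][100:240,230:300,::-1]
r=lambda f,k:cv2.convertScaleAbs(cv2.resize(f,None,fx=k,fy=k,interpolation=cv2.INTER_CUBIC),alpha=1.6)
A=r(a,3.6);B=r(b,4.2);H=max(A.shape[0],B.shape[0]);o=np.zeros((H,A.shape[1]+B.shape[1],3),np.uint8);o[:A.shape[0],:A.shape[1]]=A;o[:B.shape[0],A.shape[1]:]=B
cv2.imwrite("pics/7.png",o)
E
```

```text
time_s: 8.68
position: [0.5473, 0.0348, 0.1465]
tool_rot: [[0.757, 0.0, -0.654], [0.654, -0.0, 0.757], [0.0, -1.0, -0.0]]
ft_force: [0.9, -0.1, -1.3]
grip_width: 0.0332
```

View pics/7.png

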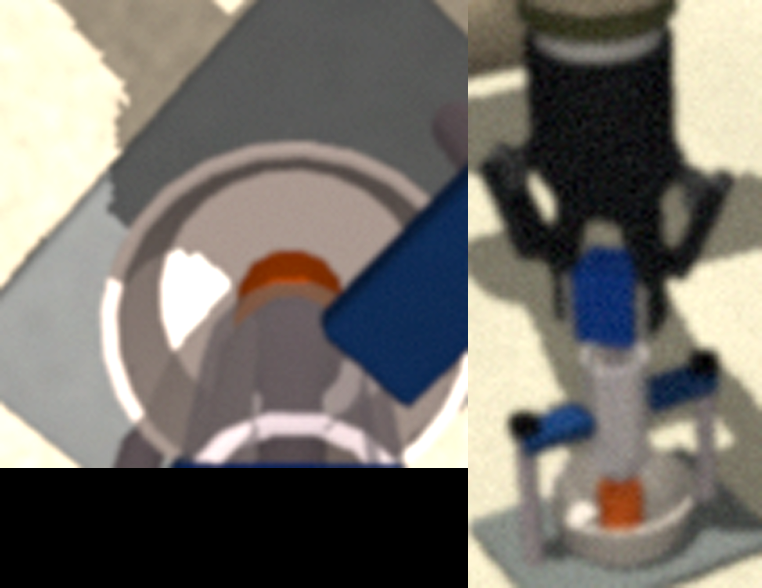

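Plug is standing in the dish and the wrist force is back to the pusher's weight. Drawing the pusher straight up, then carrying it over to the tile.

```bash
python3 -m inch '[[[-1,0,0,1.5,0,0,0],[-1,0,0,3.5,0,0,0],[-1,0,0,6,0,0,0],[-1,0,0,9,0,0,0],[-1,0,0,11.5,0,0,0],[-1,0,0,12,0,0,0],[-1,0,-3,12,0,0,0],[-1,-0.5,-7.5,12,0,0,0],[-1,-1,-12,11,0,0,0],[-1,-1.2,-17,9,0,0,0],[-1,-1.5,-22,7,0,0,0],[-1,-1.7,-27,5,0,0,0],[-1,-1.8,-31,3,0,0,0],[-1,-1.8,-33.2,2,0,0,0],[-1,-1.8,-33.2,2,0,0,0],[-1,-1.8,-33.2,2,0,0,0]]]'
python3 - <<'E'
from h import *
c=cam("top"); h=hsv(c[0]); 
m=((h[...,0]>172)|(h[...,0]<4))&(h[...,1]>150)&(h[...,2]>40)
m[:,:380]=0; ys,xs=np.nonzero(m[:280]); 
hull=cv2.convexHull(np.c_[xs,ys].astype(np.int32)); q=cv2.approxPolyDP(hull,6,True)[:,0]
P=np.array([ray(c,p,.01) for p in q]); print(q.tolist(),P[:,:2].round(4).tolist(),P.mean(0))
cw=cam("wrist");cs=cam("scene")
p=np.array(env.observe()["position"]);print(p)
for n,k in(("wrist",cw),("scene",cs)): print(n,"foot pred",proj(k,p-[0,0,.096]),"tilecentre",proj(k,[.529,-.298,.01]))
r=lambda f,k:cv2.convertScaleAbs(cv2.resize(f,None,fx=k,fy=k,interpolation=cv2.INTER_CUBIC),alpha=1.6)
cv2.imwrite("pics/w8.png",r(cw[0][:,:,::-1],1));cv2.imwrite("pics/s8.png",r(cs[0][150:330,60:300,::-1],3.2))
E
```

```text
time_s: 10.78
position: [0.5296, -0.2961, 0.167]
tool_rot: [[0.756, 0.001, -0.655], [0.655, -0.0, 0.756], [0.0, -1.0, -0.0]]
ft_force: [-0.4, 0.2, -2.1]
grip_width: 0.0334
[[444, 213], [423, 263], [389, 256], [397, 203]] [[0.583, -0.361], [0.4601, -0.3018], [0.4788, -0.2181], [0.61, -0.2439]] [ 0.53297078 -0.28120049  0.01      ]
[ 0.52963469 -0.29610848  0.16717548]
wrist foot pred [280.21656641 217.78684746] tilecentre [278.47744449 197.54510706]
scene foot pred [125.9590317  252.53669166] tilecentre [130.98852138 273.63910258]
```

View pics/w8.png

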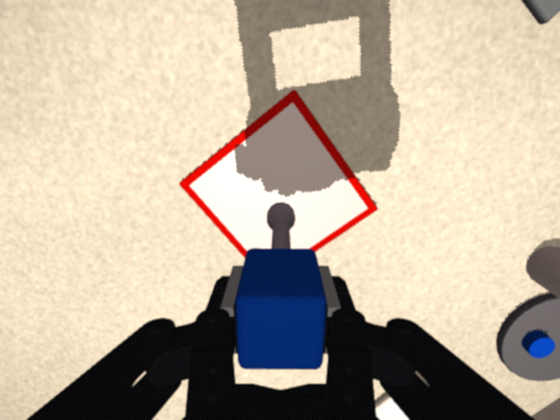

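View pics/s8.png

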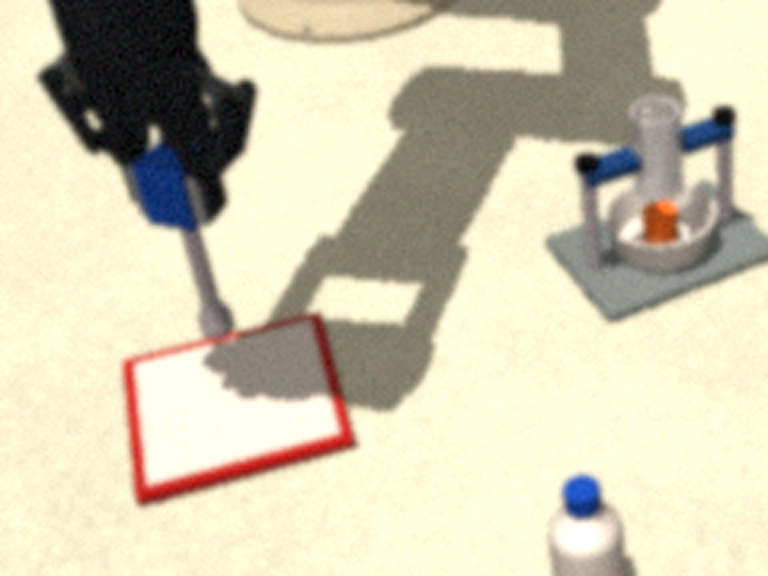

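Plug is in the dish (scene crop (660,222)). The foot hangs over the tile; the tile centre from the wrist corners is within about 1.5 px of the prediction. Lowering it.

```bash
python3 -m inch '[[[-1,0,-0.2,-1.5,0,0,0],[-1,0,-0.2,-3,0,0,0],[-1,0,-0.2,-4.2,0,0,0],[-1,0,-0.2,-5,0,0,0],[-1,0,-0.2,-5.5,0,0,0],[-1,0,-0.2,-5.7,0,0,0],[-1,0,-0.2,-5.7,0,0,0]]]' 40
python3 -m inch '[[[-1,0,0,-0.1,0,0,0],[-1,0,0,-0.1,0,0,0]]]'
python3 -m inch '[[[-1,0,0,-0.1,0,0,0],[-1,0,0,-0.1,0,0,0]]]'
```

```text
time_s: 11.8
position: [0.5293, -0.2993, 0.1095]
tool_rot: [[0.757, 0.0, -0.654], [0.654, -0.0, 0.757], [0.0, -1.0, -0.0]]
ft_force: [1.3, 0.5, -1.3]
grip_width: 0.0332
time_s: 12.05
position: [0.5293, -0.2992, 0.1085]
tool_rot: [[0.757, 0.0, -0.654], [0.654, -0.0, 0.757], [0.0, -1.0, -0.0]]
ft_force: [-0.4, -0.3, -2.3]
grip_width: 0.0331
time_s: 12.3
position: [0.5292, -0.2991, 0.1072]
tool_rot: [[0.757, -0.0, -0.654], [0.654, 0.0, 0.757], [-0.0, -1.0, 0.0]]
ft_force: [0.4, 0.3, -1.4]
grip_width: 0.0329
```

```bash
python3 -m inch '[[[-1,0,0,-0.1,0,0,0],[-1,0,0,-0.1,0,0,0]]]' 
python3 -m inch '[[[-1,0,0,-0.1,0,0,0],[-1,0,0,-0.1,0,0,0]]]'
python3 - <<'E'
from h import *
cw=cam("wrist");cs=cam("scene")
r=lambda f,k:cv2.convertScaleAbs(cv2.resize(f,None,fx=k,fy=k,interpolation=cv2.INTER_CUBIC),alpha=1.6)
cv2.imwrite("pics/w9.png",r(cw[0][120:270,200:360,::-1],4));cv2.imwrite("pics/s9.png",r(cs[0][190:320,70:200,::-1],4.5))
E
```

```text
time_s: 12.55
position: [0.5292, -0.2992, 0.1062]
tool_rot: [[0.757, -0.0, -0.654], [0.654, 0.0, 0.757], [-0.0, -1.0, 0.0]]
ft_force: [-0.2, -0.2, -2.0]
grip_width: 0.0334
time_s: 12.8
position: [0.5293, -0.2993, 0.106]
tool_rot: [[0.757, 0.001, -0.654], [0.654, -0.001, 0.757], [0.0, -1.0, -0.001]]
ft_force: [-0.9, 1.3, 5.2]
grip_width: 0.033
```

View pics/s9.png

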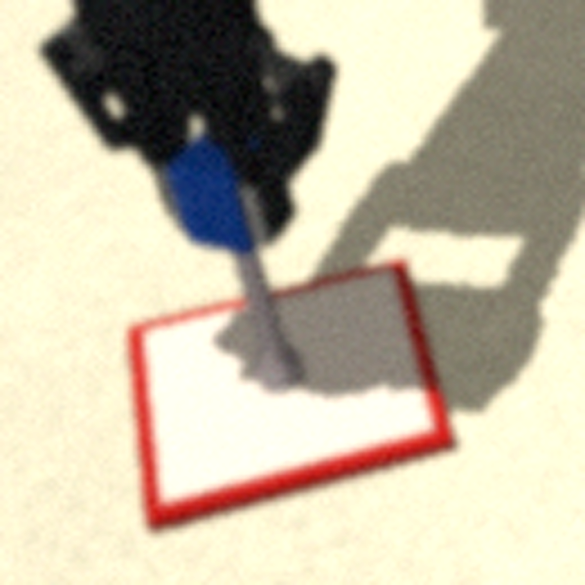

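View pics/w9.png

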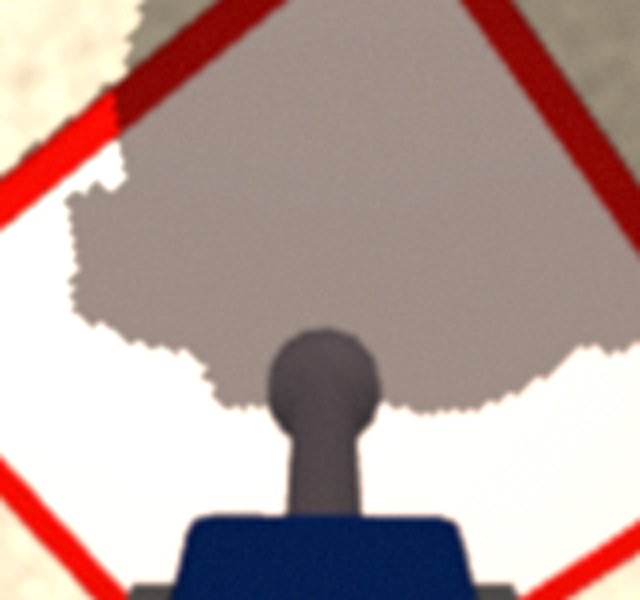

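Contact is made (wrist z went from about -1.8 to +5.2 N at the expected height) and the foot is inside the tile. I'll open gradually, then back off upward.

```bash
python3 -m inch '[[[-0.17,0,0,0,0,0,0],[-0.12,0,0,0,0,0,0],[-0.07,0,0,0,0,0,0],[0,0,0,0,0,0,0],[0.1,0,0,0,0,0,0],[0.3,0,0,0,0,0,0],[0.3,0,0,0,0,0,0],[0.3,0,0,0,0,0,0]]]' 20
python3 - <<'E'
from h import *
cw=cam("wrist");cs=cam("scene")
r=lambda f,k:cv2.convertScaleAbs(cv2.resize(f,None,fx=k,fy=k,interpolation=cv2.INTER_CUBIC),alpha=1.6)
cv2.imwrite("pics/w10.png",r(cw[0][:,:,::-1],1))
E
```

```text
time_s: 13.9
position: [0.5292, -0.2992, 0.1053]
tool_rot: [[0.757, 0.0, -0.654], [0.654, 0.0, 0.757], [0.0, -1.0, -0.0]]
ft_force: [0.1, 1.0, 0.4]
grip_width: 0.0554
```

View pics/w10.png

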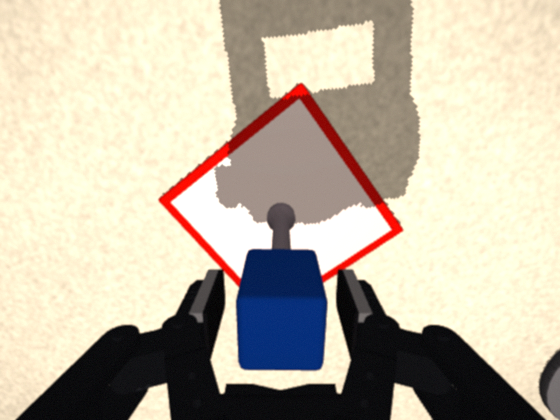

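Released and standing, centred between the fingers. Opening fully and rising.

```bash
python3 -m inch '[[[0.6,0,0,0,0,0,0],[0.8,0,0,0,0,0,0],[0.8,0,0,0,0,0,0],[0.8,0,0,1.5,0,0,0],[0.8,0,0,4,0,0,0],[0.8,0,0,8,0,0,0],[0.8,0,0,12,0,0,0],[0.8,-4,0,14,0,0,0],[0.8,-9,3,14,0,0,0],[0.8,-9,3,14,0,0,0],[0.8,-9,3,14,0,0,0],[0.8,-9,3,14,0,0,0],[0.8,-9,3,14,0,0,0]]]'
python3 - <<'E'
from h import *
ct=cam("top");cs=cam("scene")
r=lambda f,k:cv2.convertScaleAbs(cv2.resize(f,None,fx=k,fy=k,interpolation=cv2.INTER_CUBIC),alpha=1.6)
cv2.imwrite("pics/t11.png",r(ct[0][:,:,::-1],1));cv2.imwrite("pics/s11.png",r(cs[0][150:350,60:320,::-1],2.9))
h=hsv(ct[0])
for ctr,a,m in blobs((h[...,0]>100)&(h[...,0]<130)&(h[...,1]>150)&(h[...,2]>40),40): print(ctr,a,ray(ct,ctr,.150)[:2].round(4))
for ctr,a,m in blobs((h[...,0]>4)&(h[...,0]<20)&(h[...,1]>150)&(h[...,2]>70),8): print("or",ctr,a,ray(ct,ctr,.04).round(4))
E
```

```text
time_s: 15.62
position: [0.4398, -0.2696, 0.2452]
tool_rot: [[0.757, 0.0, -0.654], [0.654, -0.0, 0.757], [-0.0, -1.0, -0.0]]
ft_force: [0.2, -0.3, -0.5]
grip_width: 0.077
(np.float64(390.9), np.float64(104.1)) 96 [ 0.8171 -0.2013]
(np.float64(370.3), np.float64(121.6)) 61 [ 0.7774 -0.1534]
(np.float64(164.9), np.float64(185.1)) 411 [0.6413 0.2992]
(np.float64(271.1), np.float64(227.2)) 117 [0.5461 0.0709]
(np.float64(440.3), np.float64(232.2)) 223 [ 0.5288 -0.2971]
(np.float64(303.1), np.float64(228.0)) 122 [0.5431 0.0018]
or (np.float64(96.5), np.float64(88.9)) 136 [0.8998 0.4934 0.04  ]
or (np.float64(164.3), np.float64(88.9)) 159 [0.8983 0.3284 0.04  ]
or (np.float64(286.5), np.float64(228.6)) 70 [0.5491 0.0343 0.04  ]
```

View pics/s11.png

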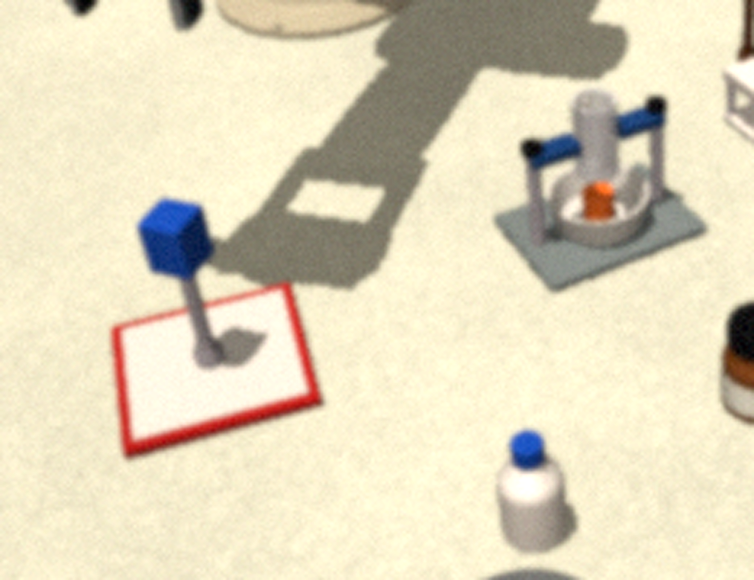

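View pics/t11.png

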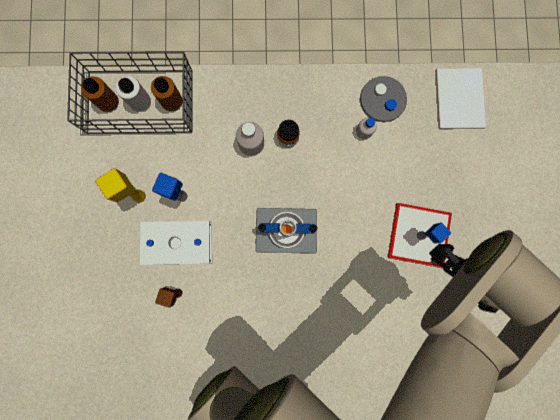

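The pusher stands alone: handle top at (0.529, -0.297) is over the tile centre (0.529, -0.298). The plug is in the dish at (0.549, 0.034), and the bottles and jar haven't moved. Handing in.

```bash
python3 - <<'E'
from rig import env
print(env.close_job())
E
```

```text
the job is handed in; nothing more can be done
None
```

I took the smaller blue pusher from the rack, pushed the plug through the tube into the dish, and set the pusher upright on the tile. I handed the job in at about 16 s; it gave no verdict.

- **Pusher:** in the last pictures it stands upright and released. Its handle top is at (0.529, -0.297), about 1 mm from the tile centre I measured. Touchdown read about 7 N at the wrist, sampled only after each step, so the peak is not known.
- **Plug:** it lies in the dish, about 2 mm from the tube axis.
- **Bottles and jar:** they look unmoved. I checked this by eye in the top view; only the small bottle's cap was measured, and it stayed within 0.1 px.
- **Disagreements:** the wrist and top cameras differed by up to 3–4 mm on the handle's position, so I used the average. In the scene view the foot looked about 1.5 mm off the tube axis, but in the wrist view it looked centred. It went in without catching. A last fit of the tile corners from the top camera failed, probably because the arm hid part of the edge. I used the earlier fit instead, which the wrist view confirmed.

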